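# Put fasteners away in the bolted stock drawer

## Task

Put the loose hex bolts and long coupling nuts on the bench away in the stock drawer: draw its barrel bolt right back, pull the drawer well open by its handle, and lay the bolts flat in its left-hand compartment (seen from the robot) and the coupling nuts flat in its right-hand one. With all of them in, push the drawer fully home and shoot the barrel bolt fully into its keeper. Leave the tape, cartons, bins, can and spanner where they are.

Things in the scene. Friction and masses are not known exactly. Their poses are not given: they have to be found in the camera images.
- cabinet: fixed cream-painted low bench drawer unit, 450 wide (its y), 300 deep (its x), 125 high, one drawer. Origin at table height on its front face, mid width; its x points into the unit, y to the left seen from the robot, z up. A carton and a red bin stand on the back half of its top.
- drawer (a joint): how far the drawer is pulled out (m): 0 fully home, 0.20 its stop; slides along the cabinet's -x, stays where left (about 4 N friction). With the barrel bolt shot it cannot be pulled out.
- drawer_handle (a point): middle of the drawer's handle, a round dark bar 12 mm thick and 80 mm long along y, standing out 45 mm (bar centre) in front of the drawer front, 78 mm above the table; moves with the drawer. The clear gap between bar and front is 39 mm. The cabinet's top lies 47 mm above the bar's centre.
- drawer_floor (a point): point on the drawer's inner floor, 26 mm above the table, at mid width against the inside of its front; moves with the drawer, axes as the cabinet's. Inside: 242 mm from here in +x, 172 mm to either side in y. Front 18 mm thick, rising 81 mm above the floor; other walls 64 mm. A divider (6 mm thick, 54 mm high, along x at y = 0) parts the left (+y) from the right (-y) compartment.
- latch (a joint): slide of the barrel bolt on the drawer front (m): 0 drawn fully back, 0.036 fully shot through the keeper; grows to the cabinet's -y (to the right); stays where left (about 2 N friction). The keeper begins 10 mm beyond the drawn tip. The rod enters the keeper only with the drawer fully home; shot with the drawer out, it bars the drawer from closing.
- latch_knob (a point): grip point on the barrel bolt's knob, a round steel stub 14 mm thick standing straight out (-x) of the rod: 42 mm in front of the drawer front, 80 mm above the table; the stub ends 13 mm further out. The barrel beside it reaches 23 mm out of the front. Moves with rod and drawer; drawn back it is 88 mm to the right of the handle's middle, shot 124 mm.
- keeper (a point): middle of the steel keeper (staple) on the cabinet's right-hand stile, on the rod's axis when the drawer is home; 20 mm wide in y.
- hexbolt_a: zinc-plated M20 hex bolt with its nut run on near the end, 125 mm long, 0.42 kg; head (13 mm thick) and nut (18 mm) 30 mm across flats, so that it lies level with its axis 15 mm up. Shank 20 mm thick. Origin on the axis at mid length; x along the axis, the head at -x; the bare shank between head and nut runs from x = -49 to +39 mm. Lies on the bench left of the drawer unit. May be absent.
- hexbolt_b: zinc-plated M20 hex bolt with its nut run on near the end, 125 mm long, 0.42 kg; head (13 mm thick) and nut (18 mm) 30 mm across flats, so that it lies level with its axis 15 mm up. Shank 20 mm thick. Origin on the axis at mid length; x along the axis, the head at -x; the bare shank between head and nut runs from x = -49 to +39 mm. Lies on the bench left of the drawer unit. May be absent.
- hexbolt_c: zinc-plated M20 hex bolt with its nut run on near the end, 125 mm long, 0.42 kg; head (13 mm thick) and nut (18 mm) 30 mm across flats, so that it lies level with its axis 15 mm up. Shank 20 mm thick. Origin on the axis at mid length; x along the axis, the head at -x; the bare shank between head and nut runs from x = -49 to +39 mm. Lies on the bench left of the drawer unit. May be absent.
- coupler_a: zinc-plated long coupling nut (hexagonal sleeve), 72 mm long, 36 mm across flats, 0.40 kg, lies on a flat with its axis 18 mm up. Origin on the axis at mid length; x along the axis. Lies on the bench left of the drawer unit. May be absent.
- coupler_b: zinc-plated long coupling nut (hexagonal sleeve), 72 mm long, 36 mm across flats, 0.40 kg, lies on a flat with its axis 18 mm up. Origin on the axis at mid length; x along the axis. Lies on the bench left of the drawer unit. May be absent.
- tape_roll: roll of black tape standing on its flat side, 72 mm across, 48 mm high, loose among the fasteners: a bystander. Origin under its centre.
- small_carton: closed cardboard carton, 60 x 85 x 45 mm high, loose among the fasteners: a bystander. Origin under its centre.
- spanner: steel spanner 200 mm long lying on the bench on the near side of the fasteners: a bystander.
- spray_can: spray can, 64 mm across, 190 mm high, standing on the bench to the right of the drawer: a bystander. Origin under its centre.
- bin_side: blue open-fronted stock bin, 120 x 100 x 62 mm, on the bench at the right, nearer the robot than the drawer: a bystander. Origin under its centre.
Not all that is in view belongs to the job. Leave any pink look-alike of the hexbolt_a alone.

How it is judged:
On the way, in this order (a step that is already met when the one before it is completed fails the run):
1. the barrel bolt is drawn back clear of the keeper (value of joint latch below 0.009 m), for 0.1 s.
2. the drawer is pulled open more than 120 mm (value of joint drawer above 0.12 m), for 0.2 s.
3. with the drawer still open, every fastener lies released in its compartment, bolts left, coupling nuts right (value of joint drawer above 0.08 m and x of hexbolt_a in the frame of drawer_floor between 0 and 0.242 m and z of hexbolt_a in the frame of drawer_floor between 0 and 0.045 m and y of hexbolt_a in the frame of drawer_floor between 0.012 and 0.172 m and x of hexbolt_b in the frame of drawer_floor between 0 and 0.242 m and z of hexbolt_b in the frame of drawer_floor between 0 and 0.045 m and y of hexbolt_b in the frame of drawer_floor between 0.012 and 0.172 m and x of hexbolt_c in the frame of drawer_floor between 0 and 0.242 m and z of hexbolt_c in the frame of drawer_floor between 0 and 0.045 m and y of hexbolt_c in the frame of drawer_floor between 0.012 and 0.172 m and x of coupler_a in the frame of drawer_floor between 0 and 0.242 m and z of coupler_a in the frame of drawer_floor between 0 and 0.045 m and y of coupler_a in the frame of drawer_floor between -0.172 and -0.012 m and x of coupler_b in the frame of drawer_floor between 0 and 0.242 m and z of coupler_b in the frame of drawer_floor between 0 and 0.045 m and y of coupler_b in the frame of drawer_floor between -0.172 and -0.012 m and contact force between each of hexbolt_a, hexbolt_b, hexbolt_c, coupler_a, coupler_b and the fingers below 0.2 N), for 0.2 s.
4. the drawer is pushed fully home (value of joint drawer below 0.004 m), for 0.1 s.
At the end, for the whole second after the job is handed in: Drawer home within 4 mm, barrel bolt shot at least 30 of its 36 mm; every bolt lies in the left (+y) compartment, every coupling nut in the right (-y) one, at rest and below the rim (centre less than 45 mm above the drawer floor) (value of joint latch above 0.03 m and value of joint drawer below 0.004 m and x of hexbolt_a in the frame of drawer_floor between 0 and 0.242 m and z of hexbolt_a in the frame of drawer_floor between 0 and 0.045 m and y of hexbolt_a in the frame of drawer_floor between 0.012 and 0.172 m and x of hexbolt_b in the frame of drawer_floor between 0 and 0.242 m and z of hexbolt_b in the frame of drawer_floor between 0 and 0.045 m and y of hexbolt_b in the frame of drawer_floor between 0.012 and 0.172 m and x of hexbolt_c in the frame of drawer_floor between 0 and 0.242 m and z of hexbolt_c in the frame of drawer_floor between 0 and 0.045 m and y of hexbolt_c in the frame of drawer_floor between 0.012 and 0.172 m and x of coupler_a in the frame of drawer_floor between 0 and 0.242 m and z of coupler_a in the frame of drawer_floor between 0 and 0.045 m and y of coupler_a in the frame of drawer_floor between -0.172 and -0.012 m and x of coupler_b in the frame of drawer_floor between 0 and 0.242 m and z of coupler_b in the frame of drawer_floor between 0 and 0.045 m and y of coupler_b in the frame of drawer_floor between -0.172 and -0.012 m and linear speed of each of hexbolt_a, hexbolt_b, hexbolt_c, coupler_a, coupler_b below 0.03 m/s); the robot touches nothing.
It fails at once if a bystander (tape, carton, bin, can, spanner) is shifted more than 50 mm (distance of any of tape_roll, small_carton, spanner, spray_can, bin_side from where it was at the start of the episode above 0.05 m).
It fails at once if the spray can is knocked over (angle between spray_can's own z axis and vertical above 0.5 rad).
Of hexbolt_a, hexbolt_b, hexbolt_c, coupler_a, coupler_b only 3 to 5 are there at a start; the rules pass over those that are not, and their reading is None.
At some moment in a run one of hexbolt_a, hexbolt_b, hexbolt_c, coupler_a, coupler_b may be knocked a few centimetres aside while the robot is not near it.
Once in a run the grip may slacken for a moment while it holds something.
It also fails if it takes over 210 s, if anything falls off the work surface, if the arm or the gripper's body presses on something with over 40 N, if the wrist force passes 120 N, or if a joint passes its speed limit or range.

## Robot

A 7-joint arm with a two-finger parallel gripper is mounted at the origin on the work surface. World frame = base frame: x ahead of the robot, y to its left, z up, the work surface at z = 0. Lengths are in m, angles in rad, forces in N, time in s.
With the tool pointing down it reaches from about 0.35 to 0.9 m from the base axis. Payload 7.2 kg.
Tool frame: the origin (TCP) lies at the centre of the arm's flange, where the gripper is bolted on; the fingertips stand 182 mm ahead of it and the grasp point (between the pads) lies 163 mm ahead of it; z points along the fingers, y is the line along which they close (so a half turn about z gives the same grasp; the last joint's range is limited). The gripper opens to 88 mm and grips with 3 to 60 N. Pads are 20 mm wide; open, the fingers measure 115 mm over their backs; the gripper's body (75 mm by 178 mm) begins 61 mm behind the grasp point.
Start: joints at [1.123, 0.411, -0.013, 1.596, 0.006, 1.134, -0.082], TCP at [0.232, -0.58, 0.405] pointing down, gripper open.
Joint ranges: [-2.95, 2.95], [-0.29, 1.99], [-1.47, 1.44], [0.14, 2.54], [-1.03, 4.17], [0.13, 1.85], [-2.86, 2.86]. Speed limits (rad/s): [2.39, 2.39, 3.01, 3.01, 3.14, 3.14, 3.14].

## Interface

Orientations are given as a unit quaternion [x, y, z, w].
In Python, from station import r gives the robot as it stands.
- The arm moves only by the tool apply_moves, never from a script. Its argument "deltas" is a list of rows, each an object of numbers: "tx", "ty", "tz": the shift along the tool's x, y, z in mm; "wx", "wy", "wz": the turn, a rotation vector about the tool's x, y, z in degrees; "fingers": the opening, from -1 (shut) to 1 (fully open). A call has 1 to 20 rows; each row is the pose to reach, as a shift and turn from the pose commanded when the call began, along the tool's axes at that moment; what a row does not reach only later rows make up. A row lasts 1/10 s, in which the tool goes at most 50 mm and 8.59 degrees, less where a joint would pass 70% of its speed; a pose out of reach is approached as far as the arm can. A call with a gripper value outside its range is refused whole. The fingers move at their own pace and stop on an object; "grip_force" is the grip in N (left out, the last holds). Time passes only in rows, so rows that repeat a pose let the fingers close. It gives the time, the measured TCP pose, the force, the opening and the grip force at its end, in the units of the state.
- r.observe(): the state, without advancing time (a new reading comes with each control period).
- r.read_camera(name): name is "side" or "top"; returns a dict with "image" (400x640x3 uint8, blue, green, red), "mtx" (3x3 intrinsics, pixels), "extrinsics" (4x4, takes a point from world to camera coordinates). Camera axes: x right, y down, z forward; pixel columns grow to the right and rows downward; lengths in m; the calibration is good to about 2 mm. A picture is of the moment at which its call begins. There is no depth.
- r.finish_job(): hands the job in; it is judged then, once.
The state is a dict: "t": time; "joints": joint angles; "joint_vel": joint speeds; "effort": joint torques, N m; "eef_pos": TCP position; "tool_rot": TCP orientation; "contact_force": force on the tool from outside, world axes, zero at the start; "torque": the same for the moment, N m; "gripper_width": opening from 0.0 (shut) to 1.0 (fully open); "finger_force": force on a finger pad.
Only numpy, scipy, OpenCV 4.12 (cv2) and the standard library are available. Lean on these libraries where they do the work, as an engineer would, in place of code of your own. Each camera call takes 0.05 s, during which the arm holds its last target. There are 200 camera calls.

## Working session

There is one attempt and no reset: what is moved stays moved. The work goes in short steps, Python scripts to look and compute and a tool call to move; the robot and the scene stay as the last step left them, time stands still between calls to the robot, and variables do not carry over. Pictures are saved under pics/ and viewed, at most 14 in all, crops included, and the job is handed in when it is done.

Besides the shell and the picture viewer there is one more tool, called after ">>>" as name([rows], argument=value, ...), one row to a line, values as JSON. apply_moves: Moves the arm, as the interface text tells. Its arguments: {"type":"object","properties":{"deltas":{"type":"array","items":{"type":"object","properties":{"tx":{"type":"number"},"ty":{"type":"number"},"tz":{"type":"number"},"wx":{"type":"number"},"wy":{"type":"number"},"wz":{"type":"number"},"fingers":{"type":"number"}}}},"grip_force":{"type":"number"}},"required":["deltas"]}

```bash
ls; mkdir -p pics
python3 - <<'E'
from station import r
import cv2,numpy as np
o=r.observe();print({k:np.round(v,3).tolist() for k,v in o.items()})
for n in("top","side"):
    c=r.read_camera(n);cv2.imwrite(f"pics/{n}0.png",c["image"]);np.savez(f"{n}.npz",**c)
    print(n,c["mtx"].round(1).tolist(),c["extrinsics"].round(3).tolist())
E
```

```text
pics
{'t': 0.0, 'joints': [1.123, 0.412, -0.013, 1.597, 0.006, 1.134, -0.082], 'joint_vel': [-0.001, -0.002, -0.0, -0.001, -0.002, -0.001, 0.0], 'effort': [0.0, -58.796, 0.642, -29.107, -0.054, 0.018, 0.0], 'eef_pos': [0.232, -0.58, 0.404], 'tool_rot': [0.982, 0.189, -0.0, -0.001], 'contact_force': [-0.33, -0.024, -0.144], 'torque': [0.005, 0.035, 0.033], 'finger_force': 0.0, 'gripper_width': 1.001}
top [[362.6, 0.0, 322.0], [0.0, 362.6, 196.8], [0.0, 0.0, 1.0]] [[-0.003, -1.0, -0.003, 0.064], [-0.998, 0.003, -0.07, 0.486], [0.07, 0.002, -0.998, 1.243], [0.0, 0.0, 0.0, 1.0]]
side [[361.0, 0.0, 321.3], [0.0, 361.0, 201.1], [0.0, 0.0, 1.0]] [[-0.903, -0.429, 0.0, 0.48], [-0.276, 0.582, -0.765, 0.15], [0.328, -0.691, -0.644, 1.091], [0.0, 0.0, 0.0, 1.0]]
```

View pics/top0.png

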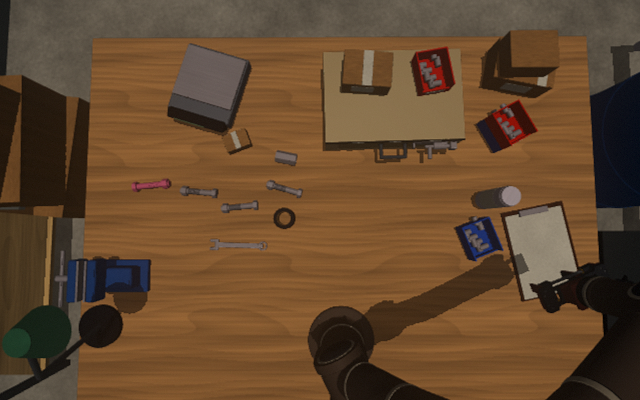

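View pics/side0.png

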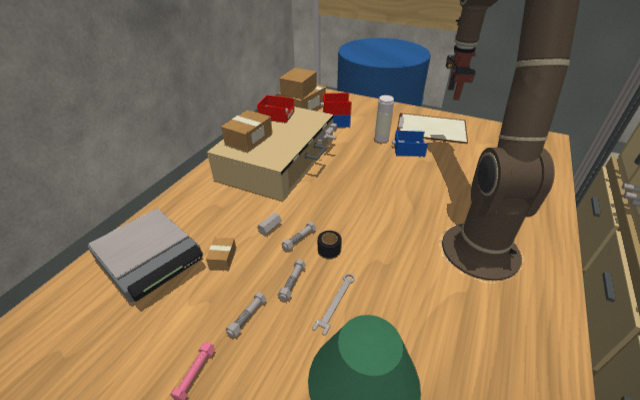

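Top view: zinc bolts near (199,191), (240,207) and (285,188); one coupling nut at (286,158). Look-alikes are the pink bolt (151,185), excluded by colour, and the spanner (238,245). Others: tape (284,218), small carton (237,140), can (510,197), blue bin (478,238). The drawer handle is near (390,153) and the latch near (435,150). Now the close crops.

```bash
cat > h.py <<'E'
import cv2,numpy as np
def ray(n,px,z):
    c=np.load(n+".npz");K,E=c["mtx"],c["extrinsics"];R,t=E[:3,:3],E[:3,3]
    o=-R.T@t;d=R.T@np.linalg.inv(K)@np.array([px[0],px[1],1.]);s=(z-o[2])/d[2];return o+s*d
def proj(n,p):
    c=np.load(n+".npz");q=c["mtx"]@(c["extrinsics"][:3,:3]@np.array(p)+c["extrinsics"][:3,3]);return q[:2]/q[2]
E
python3 - <<'E'
import cv2,numpy as np
a=np.load("top.npz")["image"]
f=cv2.resize(a[130:260,180:310],None,fx=6,fy=4.6,interpolation=cv2.INTER_CUBIC) if 0 else cv2.resize(a[140:230,175:310],None,fx=5.9,fy=5.9,interpolation=cv2.INTER_CUBIC)
g=cv2.resize(a[125:175,315:475],None,fx=5,fy=5,interpolation=cv2.INTER_CUBIC)
cv2.imwrite("pics/f.png",f[:,:800]);cv2.imwrite("pics/g.png",g)
E
```

```text
(no output)
```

View pics/f.png

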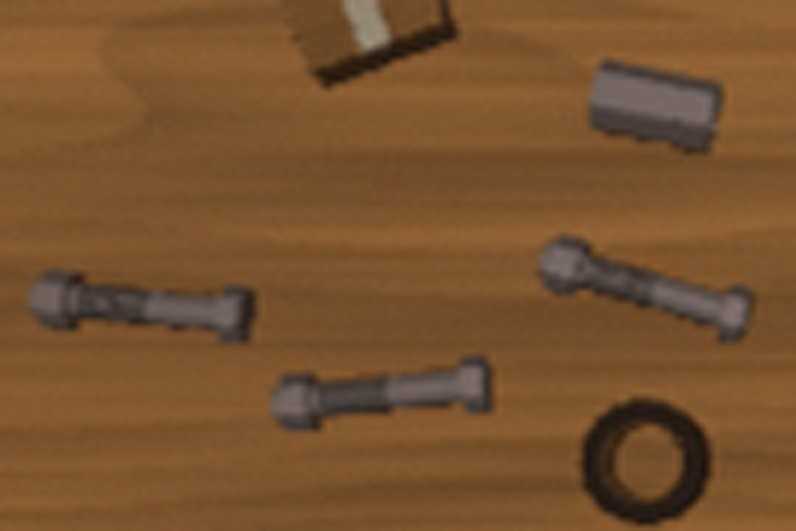

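View pics/g.png

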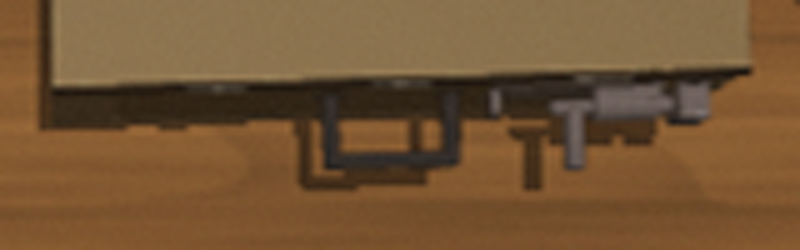

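Run:
```python
from h import *
F=lambda x,y:((x+.5)/5.9-.5+175,(y+.5)/5.9-.5+140)
G=lambda x,y:((x+.5)/5-.5+315,(y+.5)/5-.5+125)
for n,a,b,z in[("L",(29,299),(251,316),.015),("M",(272,404),(490,384),.015),("R",(540,260),(751,317),.015),("C",(592,95),(719,118),.02)]:
    p,q=ray("top",F(*a),z),ray("top",F(*b),z);d=p-q
    print(n,((p+q)/2).round(4),"nut-head ang",np.degrees(np.arctan2(d[1],d[0])).round(1),np.linalg.norm(d).round(4))
for n,a,z in[("cabL",(51,86),.125),("cabR",(750,71),.125),("hL",(325,161),.078),("hR",(460,160),.078),("knobbase",(571,110),.08),("knobtip",(576,168),.08),("keeper",(693,100),.08)]:
    print(n,ray("top",G(*a),z).round(4))
c=np.load("top.npz")["extrinsics"];print(-c[:3,:3].T@c[:3,3])
for n,px,z in[("tape",(284.5,218),.048),("carton",(236,140),.045),("can",(511,196),.19),("bin",(478,238),.06)]:print(n,ray("top",px,z).round(3))
```

```text
L [0.5054 0.4938 0.015 ] nut-head ang 85.4 0.132
M [0.4538 0.3505 0.015 ] nut-head ang 95.1 0.1289
R [0.5158 0.195  0.015 ] nut-head ang 74.7 0.1295
C [0.6235 0.189  0.02  ] nut-head ang 79.5 0.0766
cabL [0.6555 0.0527 0.125 ]
cabR [ 0.6637 -0.3961  0.125 ]
hL [ 0.6148 -0.13    0.078 ]
hR [ 0.6152 -0.2199  0.078 ]
knobbase [ 0.6482 -0.294   0.08  ]
knobtip [ 0.6092 -0.2964  0.08  ]
keeper [ 0.6547 -0.3754  0.08  ]
[0.39725854 0.05935074 1.27404237]
tape [0.413 0.189 0.048]
carton [0.681 0.357 0.045]
can [ 0.475 -0.504  0.19 ]
bin [ 0.344 -0.456  0.06 ]
```

Bolts L, M, R measure about 129–132 mm, as they should, and the coupling nut 77 mm. The cabinet is yawed about 1° and the knob is at the "shot" position. I move over the knob first.

>>> apply_moves([
  {"tx":463,"ty":-120,"tz":54,"wz":21.8,"fingers":0},
  {"tx":463,"ty":-120,"tz":54,"wz":21.8,"fingers":0},
  {"tx":463,"ty":-120,"tz":54,"wz":21.8,"fingers":0},
  {"tx":463,"ty":-120,"tz":54,"wz":21.8,"fingers":0},
  {"tx":463,"ty":-120,"tz":54,"wz":21.8,"fingers":0},
  {"tx":463,"ty":-120,"tz":54,"wz":21.8,"fingers":0},
  {"tx":463,"ty":-120,"tz":54,"wz":21.8,"fingers":0},
  {"tx":463,"ty":-120,"tz":54,"wz":21.8,"fingers":0},
  {"tx":463,"ty":-120,"tz":54,"wz":21.8,"fingers":0},
  {"tx":463,"ty":-120,"tz":54,"wz":21.8,"fingers":0},
  {"tx":463,"ty":-120,"tz":54,"wz":21.8,"fingers":0},
  {"tx":463,"ty":-120,"tz":54,"wz":21.8,"fingers":0},
  {"tx":463,"ty":-120,"tz":54,"wz":21.8,"fingers":0},
  {"tx":463,"ty":-120,"tz":54,"wz":21.8,"fingers":0},
], grip_force=20)

```text
schema error: expected keys tx, ty, tz, wx, wy, wz, fingers
```

>>> apply_moves([
  {"tx":463,"ty":-120,"tz":54,"wx":0,"wy":0,"wz":21.8,"fingers":0},
  {"tx":463,"ty":-120,"tz":54,"wx":0,"wy":0,"wz":21.8,"fingers":0},
  {"tx":463,"ty":-120,"tz":54,"wx":0,"wy":0,"wz":21.8,"fingers":0},
  {"tx":463,"ty":-120,"tz":54,"wx":0,"wy":0,"wz":21.8,"fingers":0},
  {"tx":463,"ty":-120,"tz":54,"wx":0,"wy":0,"wz":21.8,"fingers":0},
  {"tx":463,"ty":-120,"tz":54,"wx":0,"wy":0,"wz":21.8,"fingers":0},
  {"tx":463,"ty":-120,"tz":54,"wx":0,"wy":0,"wz":21.8,"fingers":0},
  {"tx":463,"ty":-120,"tz":54,"wx":0,"wy":0,"wz":21.8,"fingers":0},
  {"tx":463,"ty":-120,"tz":54,"wx":0,"wy":0,"wz":21.8,"fingers":0},
  {"tx":463,"ty":-120,"tz":54,"wx":0,"wy":0,"wz":21.8,"fingers":0},
  {"tx":463,"ty":-120,"tz":54,"wx":0,"wy":0,"wz":21.8,"fingers":0},
  {"tx":463,"ty":-120,"tz":54,"wx":0,"wy":0,"wz":21.8,"fingers":0},
  {"tx":463,"ty":-120,"tz":54,"wx":0,"wy":0,"wz":21.8,"fingers":0},
], grip_force=20)

```text
t: 1.4
eef_pos: [0.6161, -0.2988, 0.3505]
tool_rot: [1.0, -0.001, -0.001, 0.0]
contact_force: [-0.1, -1.3, 0.2]
gripper_width: 0.501
finger_force: 0.0
```

>>> apply_moves([
  {"tx":3,"ty":-2,"tz":40,"wx":0,"wy":0,"wz":0,"fingers":0},
  {"tx":3,"ty":-2,"tz":75,"wx":0,"wy":0,"wz":0,"fingers":0},
  {"tx":3,"ty":-2,"tz":95,"wx":0,"wy":0,"wz":0,"fingers":0},
  {"tx":3,"ty":-2,"tz":105,"wx":0,"wy":0,"wz":0,"fingers":0},
  {"tx":3,"ty":-2,"tz":105,"wx":0,"wy":0,"wz":0,"fingers":-1},
  {"tx":3,"ty":-2,"tz":105,"wx":0,"wy":0,"wz":0,"fingers":-1},
  {"tx":3,"ty":-2,"tz":105,"wx":0,"wy":0,"wz":0,"fingers":-1},
  {"tx":3,"ty":-2,"tz":105,"wx":0,"wy":0,"wz":0,"fingers":-1},
  {"tx":3,"ty":-2,"tz":105,"wx":0,"wy":0,"wz":0,"fingers":-1},
], grip_force=20)

```text
t: 2.3
eef_pos: [0.6206, -0.2956, 0.247]
tool_rot: [1.0, -0.0, 0.001, 0.0]
contact_force: [-0.5, 0.4, 3.2]
gripper_width: 0.155
finger_force: 20.0
```

>>> apply_moves([
  {"tx":0,"ty":-10,"tz":0,"wx":0,"wy":0,"wz":0,"fingers":-1},
  {"tx":0,"ty":-20,"tz":0,"wx":0,"wy":0,"wz":0,"fingers":-1},
  {"tx":0,"ty":-30,"tz":0,"wx":0,"wy":0,"wz":0,"fingers":-1},
  {"tx":0,"ty":-36,"tz":0,"wx":0,"wy":0,"wz":0,"fingers":-1},
  {"tx":0,"ty":-38,"tz":0,"wx":0,"wy":0,"wz":0,"fingers":-1},
  {"tx":0,"ty":-38,"tz":0,"wx":0,"wy":0,"wz":0,"fingers":-1},
  {"tx":0,"ty":-38,"tz":0,"wx":0,"wy":0,"wz":0,"fingers":-1},
])

```text
t: 3.0
eef_pos: [0.6198, -0.261, 0.247]
tool_rot: [1.0, -0.002, 0.001, 0.003]
contact_force: [-0.8, -12.2, 3.9]
gripper_width: 0.153
finger_force: 20.0
```

>>> apply_moves([
  {"tx":0,"ty":3,"tz":0,"wx":0,"wy":0,"wz":0,"fingers":-0.3},
  {"tx":0,"ty":3,"tz":0,"wx":0,"wy":0,"wz":0,"fingers":-0.3},
  {"tx":0,"ty":3,"tz":0,"wx":0,"wy":0,"wz":0,"fingers":-0.3},
  {"tx":0,"ty":3,"tz":-25,"wx":0,"wy":0,"wz":0,"fingers":-0.3},
  {"tx":0,"ty":3,"tz":-50,"wx":0,"wy":0,"wz":0,"fingers":-1},
  {"tx":20,"ty":-40,"tz":-50,"wx":0,"wy":0,"wz":0,"fingers":-1},
  {"tx":20,"ty":-85,"tz":-50,"wx":0,"wy":0,"wz":0,"fingers":-1},
  {"tx":20,"ty":-87,"tz":-50,"wx":0,"wy":0,"wz":0,"fingers":-1},
  {"tx":20,"ty":-87,"tz":-50,"wx":0,"wy":0,"wz":0,"fingers":-1},
])

```text
t: 3.9
eef_pos: [0.6405, -0.1676, 0.2955]
tool_rot: [1.0, 0.002, -0.0, -0.001]
contact_force: [1.4, -1.4, -0.1]
gripper_width: 0.007
finger_force: 0.0
```

Run:
```python
from station import r
import cv2,numpy as np
c=r.read_camera("top");s=r.read_camera("side")
a=cv2.resize(c["image"][110:190,310:470],None,fx=3.5,fy=3.5,interpolation=2)
b=cv2.resize(s["image"][90:180,220:380],None,fx=3.5,fy=3.5,interpolation=2)
cv2.imwrite("pics/l1.png",np.vstack([a,b]))
print(r.observe()["eef_pos"])
```

```text
[ 0.64004377 -0.17109356  0.29545805]
```

View pics/l1.png

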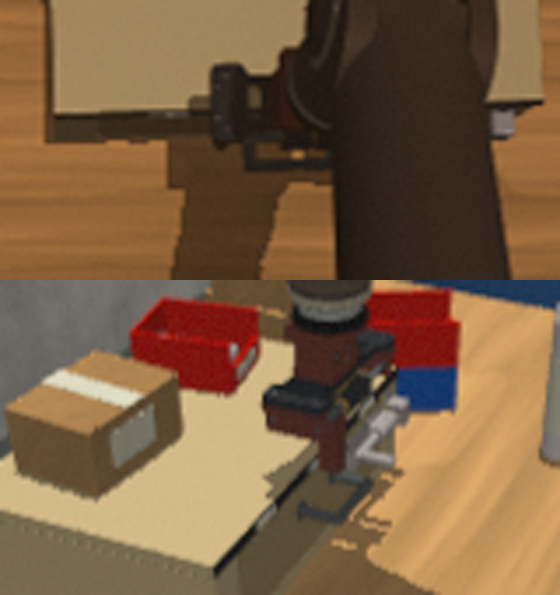

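The bolt is drawn: in the side crop (370,445) the knob sits near the handle, and the closed fingers are over the handle gap. Next I lower them and pull.

>>> apply_moves([
  {"tx":0,"ty":0,"tz":30,"wx":0,"wy":0,"wz":0,"fingers":-1},
  {"tx":0,"ty":0,"tz":52,"wx":0,"wy":0,"wz":0,"fingers":-1},
  {"tx":0,"ty":0,"tz":52,"wx":0,"wy":0,"wz":0,"fingers":-1},
  {"tx":-8,"ty":0,"tz":52,"wx":0,"wy":0,"wz":0,"fingers":-1},
  {"tx":-16,"ty":0,"tz":52,"wx":0,"wy":0,"wz":0,"fingers":-1},
  {"tx":-30,"ty":0,"tz":52,"wx":0,"wy":0,"wz":0,"fingers":-1},
  {"tx":-50,"ty":0,"tz":52,"wx":0,"wy":0,"wz":0,"fingers":-1},
  {"tx":-70,"ty":0,"tz":52,"wx":0,"wy":0,"wz":0,"fingers":-1},
  {"tx":-90,"ty":0,"tz":52,"wx":0,"wy":0,"wz":0,"fingers":-1},
  {"tx":-110,"ty":0,"tz":52,"wx":0,"wy":0,"wz":0,"fingers":-1},
  {"tx":-130,"ty":0,"tz":52,"wx":0,"wy":0,"wz":0,"fingers":-1},
  {"tx":-150,"ty":0,"tz":52,"wx":0,"wy":0,"wz":0,"fingers":-1},
  {"tx":-170,"ty":0,"tz":52,"wx":0,"wy":0,"wz":0,"fingers":-1},
  {"tx":-185,"ty":0,"tz":52,"wx":0,"wy":0,"wz":0,"fingers":-1},
  {"tx":-195,"ty":0,"tz":52,"wx":0,"wy":0,"wz":0,"fingers":-1},
  {"tx":-200,"ty":0,"tz":52,"wx":0,"wy":0,"wz":0,"fingers":-1},
  {"tx":-200,"ty":0,"tz":52,"wx":0,"wy":0,"wz":0,"fingers":-1},
])

```text
t: 5.7
eef_pos: [0.4403, -0.1706, 0.2448]
tool_rot: [1.0, -0.001, 0.001, 0.0]
contact_force: [1.2, -1.1, -0.3]
gripper_width: 0.006
finger_force: 0.6
```

>>> apply_moves([
  {"tx":7,"ty":0,"tz":0,"wx":0,"wy":0,"wz":0,"fingers":-1},
  {"tx":7,"ty":0,"tz":-40,"wx":0,"wy":0,"wz":0,"fingers":-1},
  {"tx":7,"ty":0,"tz":-85,"wx":0,"wy":0,"wz":0,"fingers":-1},
  {"tx":7,"ty":0,"tz":-120,"wx":0,"wy":0,"wz":0,"fingers":-1},
  {"tx":7,"ty":0,"tz":-120,"wx":0,"wy":0,"wz":0,"fingers":0},
])

```text
t: 6.2
eef_pos: [0.449, -0.1701, 0.3678]
tool_rot: [1.0, -0.0, 0.003, 0.001]
contact_force: [0.7, 0.2, -0.4]
gripper_width: 0.061
finger_force: 0.0
```

```bash
cat >> h.py <<'E'
from station import r
def snap(tag):
    for n in("top","side"):
        c=r.read_camera(n);np.savez(n+".npz",**c);cv2.imwrite(f"pics/{n}_{tag}.png",c["image"])
def find(z=.015,roi=(165,130,320,230)):
    "grey blobs in the top picture -> world centre, axis angle, length, width"
    a=np.load("top.npz")["image"];x0,y0,x1,y1=roi
    h=cv2.cvtColor(a,cv2.COLOR_BGR2HSV);m=((h[...,1]<70)&(h[...,2]>55)).astype(np.uint8)
    q=np.zeros_like(m);q[y0:y1,x0:x1]=m[y0:y1,x0:x1]
    q=cv2.morphologyEx(q,cv2.MORPH_CLOSE,np.ones((3,3)))
    for c in cv2.findContours(q,0,2)[0]:
        if cv2.contourArea(c)<40: continue
        b=cv2.boxPoints(cv2.minAreaRect(c));w=np.array([ray("top",p,z)[:2] for p in b])
        e=[w[1]-w[0],w[2]-w[1]];L=[np.linalg.norm(v) for v in e];k=int(L[1]>L[0])
        print("px",b.mean(0).round(1),"pos",w.mean(0).round(4),"ang",round(np.degrees(np.arctan2(e[k][1],e[k][0]))%180,1),"LxW",round(L[k],3),round(L[1-k],3))
def to(x,y,z,yaw):
    "tool-frame shift (mm) and wz (deg) to TCP x,y,z with tool-x yaw (deg), tool down"
    from scipy.spatial.transform import Rotation as Ro
    o=r.observe();R=Ro.from_quat(o["tool_rot"]);d=R.inv().apply(np.array([x,y,z])-o["eef_pos"])*1e3
    t=Ro.from_euler("z",yaw,degrees=True)*Ro.from_quat([1,0,0,0]);print("to",d.round(1),np.degrees((R.inv()*t).as_rotvec()).round(1))
def st():
    o=r.observe();print({k:np.round(o[k],3).tolist() for k in("t","joints","eef_pos","tool_rot","gripper_width","finger_force")})
E
python3 - <<'E'
from h import *
snap("a");find();st()
E
```

```text
px [239.1 206.6] pos [0.4531 0.3507] ang 95.4 LxW 0.126 0.029
px [197.8 191.9] pos [0.5048 0.4954] ang 85.9 LxW 0.126 0.028
px [283.7 188.4] pos [0.516  0.1959] ang 73.1 LxW 0.123 0.029
px [285.4 157.5] pos [0.625  0.1905] ang 78.4 LxW 0.072 0.036
px [235.3 139.6] pos [0.6894 0.3671] ang 20.1 LxW 0.059 0.016
{'t': 6.3, 'joints': [0.344, 0.211, -0.094, 1.985, 0.024, 0.946, -1.334], 'eef_pos': [0.448, -0.17, 0.364], 'tool_rot': [1.0, -0.0, 0.0, -0.0], 'gripper_width': 0.154, 'finger_force': 0.0}
```

View pics/side_a.png

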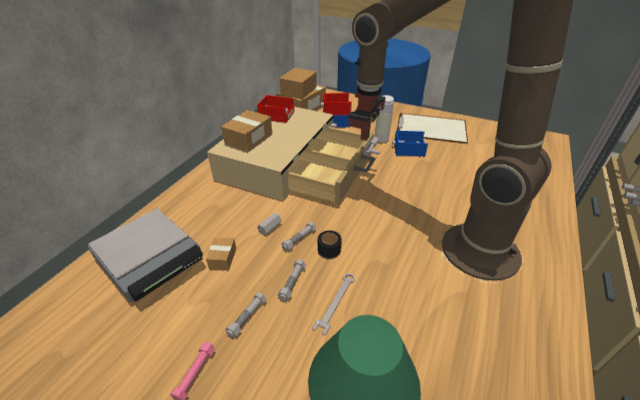

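The drawer is open and all four items are found: bolts at (239,207), (198,192) and (284,188), coupling nut at (285,158). I start with the near bolt R.

>>> apply_moves([
  {"tx":68,"ty":-366,"tz":60,"wx":0,"wy":0,"wz":-74,"fingers":0},
  {"tx":68,"ty":-366,"tz":60,"wx":0,"wy":0,"wz":-74,"fingers":0},
  {"tx":68,"ty":-366,"tz":60,"wx":0,"wy":0,"wz":-74,"fingers":0},
  {"tx":68,"ty":-366,"tz":60,"wx":0,"wy":0,"wz":-74,"fingers":0},
  {"tx":68,"ty":-366,"tz":60,"wx":0,"wy":0,"wz":-74,"fingers":0},
  {"tx":68,"ty":-366,"tz":60,"wx":0,"wy":0,"wz":-74,"fingers":0},
  {"tx":68,"ty":-366,"tz":60,"wx":0,"wy":0,"wz":-74,"fingers":0},
  {"tx":68,"ty":-366,"tz":60,"wx":0,"wy":0,"wz":-74,"fingers":0},
  {"tx":68,"ty":-366,"tz":60,"wx":0,"wy":0,"wz":-74,"fingers":0},
  {"tx":68,"ty":-366,"tz":80,"wx":0,"wy":0,"wz":-74,"fingers":0},
  {"tx":68,"ty":-366,"tz":100,"wx":0,"wy":0,"wz":-74,"fingers":0},
  {"tx":68,"ty":-366,"tz":110,"wx":0,"wy":0,"wz":-74,"fingers":0},
  {"tx":68,"ty":-366,"tz":110,"wx":0,"wy":0,"wz":-74,"fingers":0},
], grip_force=40)

```text
t: 7.6
eef_pos: [0.5146, 0.1955, 0.251]
tool_rot: [0.799, 0.602, -0.002, -0.001]
contact_force: [0.2, 0.4, -0.4]
gripper_width: 0.498
finger_force: 0.0
```

Run:
```python
from h import *
to(.516,.196,.186,74);st();snap("b");find(roi=(165,130,270,230))
```

```text
to [ 1.   1.5 65. ] [-0.3  0.2 -0. ]
{'t': 7.6, 'joints': [-0.105, 0.513, -0.451, 1.9, 0.301, 0.8, -0.999], 'eef_pos': [0.515, 0.195, 0.251], 'tool_rot': [0.799, 0.602, -0.002, -0.001], 'gripper_width': 0.498, 'finger_force': 0.0}
px [239.1 206.6] pos [0.4531 0.3509] ang 95.4 LxW 0.127 0.029
px [198.  191.9] pos [0.5048 0.4947] ang 85.9 LxW 0.127 0.028
px [235.4 139.5] pos [0.6895 0.3667] ang 21.0 LxW 0.061 0.016
```

>>> apply_moves([
  {"tx":1,"ty":1,"tz":30,"wx":0,"wy":0,"wz":0,"fingers":0},
  {"tx":1,"ty":1,"tz":55,"wx":0,"wy":0,"wz":0,"fingers":0},
  {"tx":1,"ty":1,"tz":65,"wx":0,"wy":0,"wz":0,"fingers":0},
  {"tx":1,"ty":1,"tz":65,"wx":0,"wy":0,"wz":0,"fingers":-1},
  {"tx":1,"ty":1,"tz":65,"wx":0,"wy":0,"wz":0,"fingers":-1},
  {"tx":1,"ty":1,"tz":65,"wx":0,"wy":0,"wz":0,"fingers":-1},
  {"tx":1,"ty":1,"tz":65,"wx":0,"wy":0,"wz":0,"fingers":-1},
  {"tx":1,"ty":1,"tz":50,"wx":0,"wy":0,"wz":0,"fingers":-1},
  {"tx":1,"ty":1,"tz":20,"wx":0,"wy":0,"wz":0,"fingers":-1},
  {"tx":1,"ty":1,"tz":-20,"wx":0,"wy":0,"wz":0,"fingers":-1},
  {"tx":1,"ty":1,"tz":-60,"wx":0,"wy":0,"wz":0,"fingers":-1},
  {"tx":1,"ty":1,"tz":-60,"wx":0,"wy":0,"wz":0,"fingers":-1},
])

```text
t: 8.9
eef_pos: [0.5178, 0.1974, 0.3198]
tool_rot: [0.799, 0.602, 0.004, 0.001]
contact_force: [0.4, 1.0, -3.1]
gripper_width: 0.218
finger_force: 40.0
```

Run:
```python
from h import *
to(.573,-.035,.312,0);to(.573,-.035,.220,0);st()
```

```text
to [-208.2  117.2    7.5] [ 0.2 -0.5 74. ]
to [-208.7  116.5   99.5] [ 0.2 -0.5 74. ]
{'t': 8.9, 'joints': [-0.073, 0.426, -0.489, 1.842, 0.247, 0.925, -0.953], 'eef_pos': [0.518, 0.197, 0.32], 'tool_rot': [0.799, 0.602, 0.004, 0.001], 'gripper_width': 0.218, 'finger_force': 39.995}
```

>>> apply_moves([
  {"tx":-208,"ty":117,"tz":0,"wx":0,"wy":0,"wz":74,"fingers":-1},
  {"tx":-208,"ty":117,"tz":0,"wx":0,"wy":0,"wz":74,"fingers":-1},
  {"tx":-208,"ty":117,"tz":0,"wx":0,"wy":0,"wz":74,"fingers":-1},
  {"tx":-208,"ty":117,"tz":0,"wx":0,"wy":0,"wz":74,"fingers":-1},
  {"tx":-208,"ty":117,"tz":0,"wx":0,"wy":0,"wz":74,"fingers":-1},
  {"tx":-208,"ty":117,"tz":0,"wx":0,"wy":0,"wz":74,"fingers":-1},
  {"tx":-208,"ty":117,"tz":0,"wx":0,"wy":0,"wz":74,"fingers":-1},
  {"tx":-208,"ty":117,"tz":0,"wx":0,"wy":0,"wz":74,"fingers":-1},
  {"tx":-208,"ty":117,"tz":0,"wx":0,"wy":0,"wz":74,"fingers":-1},
  {"tx":-208,"ty":117,"tz":0,"wx":0,"wy":0,"wz":74,"fingers":-1},
  {"tx":-208,"ty":117,"tz":0,"wx":0,"wy":0,"wz":74,"fingers":-1},
])

```text
t: 10.0
eef_pos: [0.5713, -0.0357, 0.3132]
tool_rot: [1.0, 0.001, -0.001, -0.0]
contact_force: [0.5, 0.6, -4.2]
gripper_width: 0.218
finger_force: 40.0
```

Run:
```python
from h import *
to(.573,-.035,.216,0);st();snap("c");find()
a=cv2.imread("pics/top_c.png")[90:200,300:470];b=cv2.imread("pics/side_c.png")[90:230,250:420]
cv2.imwrite("pics/c.png",np.vstack([cv2.resize(a,(510,330)),cv2.resize(b,(510,260))]))
```

```text
to [ 1.8 -0.6 97.2] [-0.   0.1  0.1]
{'t': 10.0, 'joints': [0.082, 0.423, -0.136, 1.817, 0.071, 0.907, -1.654], 'eef_pos': [0.571, -0.036, 0.313], 'tool_rot': [1.0, 0.001, -0.001, -0.0], 'gripper_width': 0.218, 'finger_force': 39.995}
px [239.  206.6] pos [0.453 0.351] ang 95.4 LxW 0.126 0.029
px [197.8 191.9] pos [0.5048 0.4954] ang 85.9 LxW 0.126 0.028
px [285.4 157.5] pos [0.625  0.1905] ang 78.4 LxW 0.072 0.036
px [235.5 139.6] pos [0.6892 0.3665] ang 21.4 LxW 0.06 0.016
```

View pics/c.png

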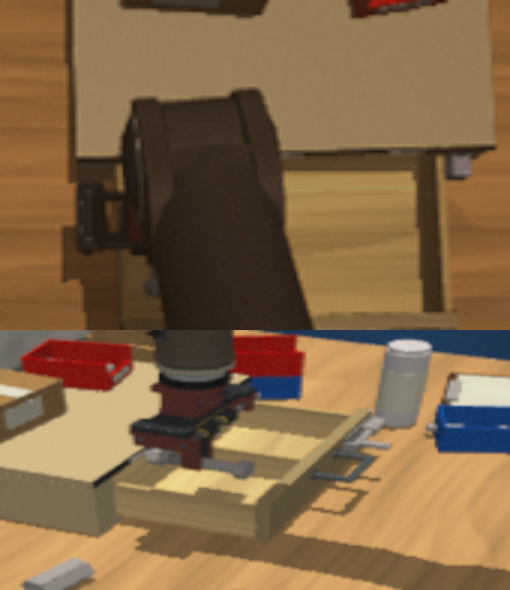

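The bolt is held level over the left compartment, at about (200,460) in the lower crop. Now I lower, release and lift.

>>> apply_moves([
  {"tx":1,"ty":0,"tz":40,"wx":0,"wy":0,"wz":0,"fingers":-1},
  {"tx":1,"ty":0,"tz":75,"wx":0,"wy":0,"wz":0,"fingers":-1},
  {"tx":1,"ty":0,"tz":92,"wx":0,"wy":0,"wz":0,"fingers":-1},
  {"tx":1,"ty":0,"tz":96,"wx":0,"wy":0,"wz":0,"fingers":-1},
  {"tx":1,"ty":0,"tz":96,"wx":0,"wy":0,"wz":0,"fingers":-1},
  {"tx":1,"ty":0,"tz":96,"wx":0,"wy":0,"wz":0,"fingers":-0.3},
  {"tx":1,"ty":0,"tz":96,"wx":0,"wy":0,"wz":0,"fingers":-0.3},
  {"tx":1,"ty":0,"tz":96,"wx":0,"wy":0,"wz":0,"fingers":-0.3},
  {"tx":1,"ty":0,"tz":70,"wx":0,"wy":0,"wz":0,"fingers":-0.3},
  {"tx":1,"ty":0,"tz":35,"wx":0,"wy":0,"wz":0,"fingers":-0.3},
  {"tx":1,"ty":0,"tz":-5,"wx":0,"wy":0,"wz":0,"fingers":-0.3},
  {"tx":1,"ty":0,"tz":-5,"wx":0,"wy":0,"wz":0,"fingers":0.1},
])

```text
t: 11.3
eef_pos: [0.5746, -0.0358, 0.3247]
tool_rot: [1.0, -0.0, 0.005, 0.0]
contact_force: [-0.0, 0.8, -0.1]
gripper_width: 0.406
finger_force: 0.0
```

Run:
```python
from h import *
snap("d");find();to(.453,.351,.25,95);st()
```

```text
px [239.1 206.6] pos [0.4531 0.3507] ang 95.4 LxW 0.126 0.029
px [198.  191.9] pos [0.5048 0.4947] ang 85.9 LxW 0.127 0.028
px [285.4 157.5] pos [0.625  0.1905] ang 78.4 LxW 0.072 0.036
px [235.5 139.7] pos [0.689  0.3664] ang 21.4 LxW 0.058 0.016
to [-120.6 -386.8   69.8] [  0.2  -0.1 -95. ]
{'t': 11.4, 'joints': [0.083, 0.416, -0.137, 1.809, 0.07, 0.918, -1.656], 'eef_pos': [0.573, -0.036, 0.32], 'tool_rot': [1.0, -0.0, 0.002, 0.0], 'gripper_width': 0.489, 'finger_force': 0.0}
```

>>> apply_moves([
  {"tx":-120,"ty":-387,"tz":20,"wx":0,"wy":0,"wz":-95,"fingers":0},
  {"tx":-120,"ty":-387,"tz":20,"wx":0,"wy":0,"wz":-95,"fingers":0},
  {"tx":-120,"ty":-387,"tz":20,"wx":0,"wy":0,"wz":-95,"fingers":0},
  {"tx":-120,"ty":-387,"tz":20,"wx":0,"wy":0,"wz":-95,"fingers":0},
  {"tx":-120,"ty":-387,"tz":20,"wx":0,"wy":0,"wz":-95,"fingers":0},
  {"tx":-120,"ty":-387,"tz":20,"wx":0,"wy":0,"wz":-95,"fingers":0},
  {"tx":-120,"ty":-387,"tz":20,"wx":0,"wy":0,"wz":-95,"fingers":0},
  {"tx":-120,"ty":-387,"tz":20,"wx":0,"wy":0,"wz":-95,"fingers":0},
  {"tx":-120,"ty":-387,"tz":20,"wx":0,"wy":0,"wz":-95,"fingers":0},
  {"tx":-120,"ty":-387,"tz":20,"wx":0,"wy":0,"wz":-95,"fingers":0},
  {"tx":-120,"ty":-387,"tz":40,"wx":0,"wy":0,"wz":-95,"fingers":0},
  {"tx":-120,"ty":-387,"tz":60,"wx":0,"wy":0,"wz":-95,"fingers":0},
  {"tx":-120,"ty":-387,"tz":70,"wx":0,"wy":0,"wz":-95,"fingers":0},
  {"tx":-120,"ty":-387,"tz":70,"wx":0,"wy":0,"wz":-95,"fingers":0},
])

```text
t: 12.8
eef_pos: [0.4524, 0.3506, 0.2465]
tool_rot: [0.676, 0.737, -0.002, -0.0]
contact_force: [0.4, -0.3, 0.2]
gripper_width: 0.501
finger_force: 0.0
```

Run:
```python
from h import *
to(.453,.351,.186,95.4);st()
```

```text
to [ 0.5  0.8 60.5] [-0.2  0.1 -0.5]
{'t': 12.8, 'joints': [-0.323, 0.576, -0.568, 1.844, 0.402, 0.842, -1.005], 'eef_pos': [0.452, 0.351, 0.247], 'tool_rot': [0.676, 0.737, -0.002, -0.0], 'gripper_width': 0.501, 'finger_force': 0.0}
```

>>> apply_moves([
  {"tx":0,"ty":0,"tz":30,"wx":0,"wy":0,"wz":0,"fingers":0},
  {"tx":0,"ty":0,"tz":53,"wx":0,"wy":0,"wz":0,"fingers":0},
  {"tx":0,"ty":0,"tz":62,"wx":0,"wy":0,"wz":0,"fingers":0},
  {"tx":0,"ty":0,"tz":62,"wx":0,"wy":0,"wz":0,"fingers":-1},
  {"tx":0,"ty":0,"tz":62,"wx":0,"wy":0,"wz":0,"fingers":-1},
  {"tx":0,"ty":0,"tz":62,"wx":0,"wy":0,"wz":0,"fingers":-1},
  {"tx":0,"ty":0,"tz":62,"wx":0,"wy":0,"wz":0,"fingers":-1},
  {"tx":0,"ty":0,"tz":45,"wx":0,"wy":0,"wz":0,"fingers":-1},
  {"tx":0,"ty":0,"tz":10,"wx":0,"wy":0,"wz":0,"fingers":-1},
  {"tx":0,"ty":0,"tz":-30,"wx":0,"wy":0,"wz":0,"fingers":-1},
  {"tx":0,"ty":0,"tz":-65,"wx":0,"wy":0,"wz":0,"fingers":-1},
  {"tx":0,"ty":0,"tz":-65,"wx":0,"wy":0,"wz":0,"fingers":-1},
  {"tx":0,"ty":0,"tz":-65,"wx":0,"wy":0,"wz":0,"fingers":-1},
])

```text
t: 14.1
eef_pos: [0.4529, 0.3508, 0.3137]
tool_rot: [0.676, 0.737, 0.0, 0.0]
contact_force: [0.3, 0.1, -4.8]
gripper_width: 0.217
finger_force: 40.0
```

Run:
```python
from h import *
to(.573,-.085,.312,0);st()
```

```text
to [-444.5   82.2    1.9] [ 0.  -0.  94.9]
{'t': 14.1, 'joints': [-0.286, 0.492, -0.613, 1.792, 0.338, 0.963, -0.952], 'eef_pos': [0.453, 0.351, 0.314], 'tool_rot': [0.676, 0.737, 0.0, 0.0], 'gripper_width': 0.217, 'finger_force': 39.973}
```

>>> apply_moves([
  {"tx":-444,"ty":82,"tz":0,"wx":0,"wy":0,"wz":95,"fingers":-1},
  {"tx":-444,"ty":82,"tz":0,"wx":0,"wy":0,"wz":95,"fingers":-1},
  {"tx":-444,"ty":82,"tz":0,"wx":0,"wy":0,"wz":95,"fingers":-1},
  {"tx":-444,"ty":82,"tz":0,"wx":0,"wy":0,"wz":95,"fingers":-1},
  {"tx":-444,"ty":82,"tz":0,"wx":0,"wy":0,"wz":95,"fingers":-1},
  {"tx":-444,"ty":82,"tz":0,"wx":0,"wy":0,"wz":95,"fingers":-1},
  {"tx":-444,"ty":82,"tz":0,"wx":0,"wy":0,"wz":95,"fingers":-1},
  {"tx":-444,"ty":82,"tz":0,"wx":0,"wy":0,"wz":95,"fingers":-1},
  {"tx":-444,"ty":82,"tz":0,"wx":0,"wy":0,"wz":95,"fingers":-1},
  {"tx":-444,"ty":82,"tz":0,"wx":0,"wy":0,"wz":95,"fingers":-1},
  {"tx":-444,"ty":82,"tz":0,"wx":0,"wy":0,"wz":95,"fingers":-1},
  {"tx":-444,"ty":82,"tz":0,"wx":0,"wy":0,"wz":95,"fingers":-1},
  {"tx":-444,"ty":82,"tz":0,"wx":0,"wy":0,"wz":95,"fingers":-1},
  {"tx":-444,"ty":82,"tz":0,"wx":0,"wy":0,"wz":95,"fingers":-1},
])

```text
t: 15.5
eef_pos: [0.5728, -0.0835, 0.3127]
tool_rot: [1.0, 0.002, -0.001, -0.0]
contact_force: [1.0, -1.0, -4.4]
gripper_width: 0.215
finger_force: 40.0
```

Run:
```python
from h import *
to(.573,-.085,.216,0);st();snap("e");find()
cv2.imwrite("pics/e.png",cv2.resize(cv2.imread("pics/side_e.png")[100:220,260:420],(640,480)))
```

```text
to [ 0.4  1.6 96.7] [-0.   0.1  0.2]
{'t': 15.5, 'joints': [0.17, 0.434, -0.144, 1.802, 0.076, 0.913, -1.574], 'eef_pos': [0.573, -0.083, 0.313], 'tool_rot': [1.0, 0.002, -0.001, -0.0], 'gripper_width': 0.215, 'finger_force': 39.973}
px [197.6 191.9] pos [0.5049 0.4963] ang 85.9 LxW 0.124 0.028
px [285.4 157.5] pos [0.625  0.1905] ang 78.4 LxW 0.072 0.036
px [235.5 139.7] pos [0.689  0.3664] ang 21.4 LxW 0.058 0.016
```

View pics/e.png

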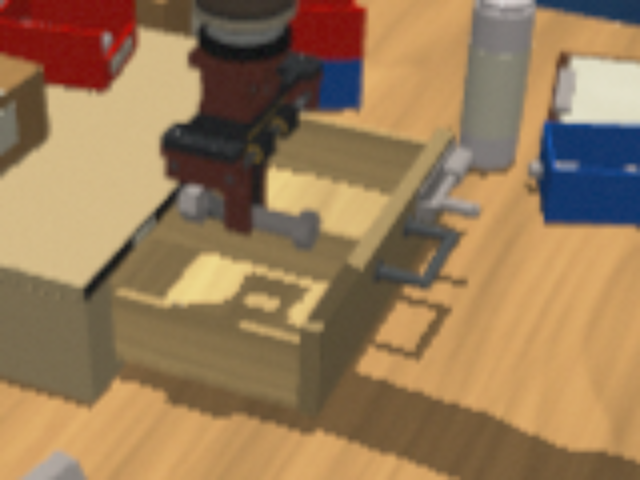

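Bolt M is held over the compartment at about (245,215). The first bolt lies behind the near wall, hidden from this camera. Lowering.

>>> apply_moves([
  {"tx":0,"ty":1,"tz":40,"wx":0,"wy":0,"wz":0,"fingers":-1},
  {"tx":0,"ty":1,"tz":75,"wx":0,"wy":0,"wz":0,"fingers":-1},
  {"tx":0,"ty":1,"tz":92,"wx":0,"wy":0,"wz":0,"fingers":-1},
  {"tx":0,"ty":1,"tz":96,"wx":0,"wy":0,"wz":0,"fingers":-1},
  {"tx":0,"ty":1,"tz":96,"wx":0,"wy":0,"wz":0,"fingers":-1},
  {"tx":0,"ty":1,"tz":96,"wx":0,"wy":0,"wz":0,"fingers":-0.3},
  {"tx":0,"ty":1,"tz":96,"wx":0,"wy":0,"wz":0,"fingers":-0.3},
  {"tx":0,"ty":1,"tz":96,"wx":0,"wy":0,"wz":0,"fingers":-0.3},
  {"tx":0,"ty":1,"tz":70,"wx":0,"wy":0,"wz":0,"fingers":-0.3},
  {"tx":0,"ty":1,"tz":35,"wx":0,"wy":0,"wz":0,"fingers":-0.3},
  {"tx":0,"ty":1,"tz":-5,"wx":0,"wy":0,"wz":0,"fingers":-0.3},
  {"tx":0,"ty":1,"tz":-5,"wx":0,"wy":0,"wz":0,"fingers":0.1},
])

```text
t: 16.8
eef_pos: [0.5749, -0.0851, 0.325]
tool_rot: [1.0, -0.0, 0.005, 0.001]
contact_force: [0.6, 0.3, -0.2]
gripper_width: 0.413
finger_force: 0.0
```

Run:
```python
from h import *
snap("f");find();to(.505,.4955,.25,86);st()
```

```text
px [197.6 191.9] pos [0.5049 0.4962] ang 85.9 LxW 0.124 0.028
px [285.4 157.4] pos [0.6253 0.1904] ang 78.4 LxW 0.072 0.035
px [235.5 139.5] pos [0.6896 0.3667] ang 21.4 LxW 0.061 0.016
to [ -69.1 -580.6   69.9] [  0.2  -0.1 -86. ]
{'t': 16.9, 'joints': [0.174, 0.425, -0.144, 1.795, 0.075, 0.924, -1.574], 'eef_pos': [0.573, -0.085, 0.32], 'tool_rot': [1.0, -0.0, 0.002, 0.0], 'gripper_width': 0.489, 'finger_force': 0.0}
```

>>> apply_moves([
  {"tx":-69,"ty":-580,"tz":15,"wx":0,"wy":0,"wz":-86,"fingers":0},
  {"tx":-69,"ty":-580,"tz":15,"wx":0,"wy":0,"wz":-86,"fingers":0},
  {"tx":-69,"ty":-580,"tz":15,"wx":0,"wy":0,"wz":-86,"fingers":0},
  {"tx":-69,"ty":-580,"tz":15,"wx":0,"wy":0,"wz":-86,"fingers":0},
  {"tx":-69,"ty":-580,"tz":15,"wx":0,"wy":0,"wz":-86,"fingers":0},
  {"tx":-69,"ty":-580,"tz":15,"wx":0,"wy":0,"wz":-86,"fingers":0},
  {"tx":-69,"ty":-580,"tz":15,"wx":0,"wy":0,"wz":-86,"fingers":0},
  {"tx":-69,"ty":-580,"tz":15,"wx":0,"wy":0,"wz":-86,"fingers":0},
  {"tx":-69,"ty":-580,"tz":15,"wx":0,"wy":0,"wz":-86,"fingers":0},
  {"tx":-69,"ty":-580,"tz":15,"wx":0,"wy":0,"wz":-86,"fingers":0},
  {"tx":-69,"ty":-580,"tz":15,"wx":0,"wy":0,"wz":-86,"fingers":0},
  {"tx":-69,"ty":-580,"tz":15,"wx":0,"wy":0,"wz":-86,"fingers":0},
  {"tx":-69,"ty":-580,"tz":30,"wx":0,"wy":0,"wz":-86,"fingers":0},
  {"tx":-69,"ty":-580,"tz":55,"wx":0,"wy":0,"wz":-86,"fingers":0},
  {"tx":-69,"ty":-580,"tz":70,"wx":0,"wy":0,"wz":-86,"fingers":0},
  {"tx":-69,"ty":-580,"tz":70,"wx":0,"wy":0,"wz":-86,"fingers":0},
])

```text
t: 18.5
eef_pos: [0.5043, 0.4932, 0.2449]
tool_rot: [0.732, 0.682, -0.003, 0.0]
contact_force: [0.4, -0.1, -0.0]
gripper_width: 0.499
finger_force: 0.0
```

Run:
```python
from h import *
to(.505,.4955,.186,86);st()
```

```text
to [ 2.6  0.7 58.8] [-0.2  0.3 -0.1]
{'t': 18.5, 'joints': [-0.522, 0.758, -0.515, 1.49, 0.412, 1.009, -1.214], 'eef_pos': [0.504, 0.493, 0.245], 'tool_rot': [0.732, 0.682, -0.003, 0.0], 'gripper_width': 0.499, 'finger_force': 0.0}
```

>>> apply_moves([
  {"tx":2,"ty":0,"tz":30,"wx":0,"wy":0,"wz":0,"fingers":0},
  {"tx":2,"ty":0,"tz":53,"wx":0,"wy":0,"wz":0,"fingers":0},
  {"tx":2,"ty":0,"tz":61,"wx":0,"wy":0,"wz":0,"fingers":0},
  {"tx":2,"ty":0,"tz":61,"wx":0,"wy":0,"wz":0,"fingers":-1},
  {"tx":2,"ty":0,"tz":61,"wx":0,"wy":0,"wz":0,"fingers":-1},
  {"tx":2,"ty":0,"tz":61,"wx":0,"wy":0,"wz":0,"fingers":-1},
  {"tx":2,"ty":0,"tz":61,"wx":0,"wy":0,"wz":0,"fingers":-1},
  {"tx":2,"ty":0,"tz":45,"wx":0,"wy":0,"wz":0,"fingers":-1},
  {"tx":2,"ty":0,"tz":10,"wx":0,"wy":0,"wz":0,"fingers":-1},
  {"tx":2,"ty":0,"tz":-30,"wx":0,"wy":0,"wz":0,"fingers":-1},
  {"tx":2,"ty":0,"tz":-67,"wx":0,"wy":0,"wz":0,"fingers":-1},
  {"tx":2,"ty":0,"tz":-67,"wx":0,"wy":0,"wz":0,"fingers":-1},
  {"tx":2,"ty":0,"tz":-67,"wx":0,"wy":0,"wz":0,"fingers":-1},
])

```text
t: 19.8
eef_pos: [0.5042, 0.497, 0.3168]
tool_rot: [0.731, 0.682, 0.001, 0.0]
contact_force: [0.6, -0.9, -3.8]
gripper_width: 0.216
finger_force: 39.9
```

Run:
```python
from h import *
to(.573,-.135,.312,0);st()
```

```text
to [-625.7  112.9    4.4] [ 0.  -0.1 86. ]
{'t': 19.8, 'joints': [-0.513, 0.689, -0.542, 1.432, 0.373, 1.122, -1.186], 'eef_pos': [0.504, 0.497, 0.317], 'tool_rot': [0.731, 0.682, 0.001, 0.0], 'gripper_width': 0.216, 'finger_force': 39.949}
```

>>> apply_moves([
  {"tx":-626,"ty":113,"tz":2,"wx":0,"wy":0,"wz":86,"fingers":-1},
  {"tx":-626,"ty":113,"tz":2,"wx":0,"wy":0,"wz":86,"fingers":-1},
  {"tx":-626,"ty":113,"tz":2,"wx":0,"wy":0,"wz":86,"fingers":-1},
  {"tx":-626,"ty":113,"tz":2,"wx":0,"wy":0,"wz":86,"fingers":-1},
  {"tx":-626,"ty":113,"tz":2,"wx":0,"wy":0,"wz":86,"fingers":-1},
  {"tx":-626,"ty":113,"tz":2,"wx":0,"wy":0,"wz":86,"fingers":-1},
  {"tx":-626,"ty":113,"tz":2,"wx":0,"wy":0,"wz":86,"fingers":-1},
  {"tx":-626,"ty":113,"tz":2,"wx":0,"wy":0,"wz":86,"fingers":-1},
  {"tx":-626,"ty":113,"tz":2,"wx":0,"wy":0,"wz":86,"fingers":-1},
  {"tx":-626,"ty":113,"tz":2,"wx":0,"wy":0,"wz":86,"fingers":-1},
  {"tx":-626,"ty":113,"tz":2,"wx":0,"wy":0,"wz":86,"fingers":-1},
  {"tx":-626,"ty":113,"tz":2,"wx":0,"wy":0,"wz":86,"fingers":-1},
  {"tx":-626,"ty":113,"tz":2,"wx":0,"wy":0,"wz":86,"fingers":-1},
  {"tx":-626,"ty":113,"tz":2,"wx":0,"wy":0,"wz":86,"fingers":-1},
  {"tx":-626,"ty":113,"tz":2,"wx":0,"wy":0,"wz":86,"fingers":-1},
  {"tx":-626,"ty":113,"tz":2,"wx":0,"wy":0,"wz":86,"fingers":-1},
])

```text
t: 21.4
eef_pos: [0.5728, -0.1339, 0.3124]
tool_rot: [1.0, 0.0, -0.001, -0.001]
contact_force: [-0.1, 0.2, -4.6]
gripper_width: 0.22
finger_force: 39.9
```

Run:
```python
from h import *
to(.573,-.135,.216,0);st();snap("g");find()
cv2.imwrite("pics/g2.png",cv2.resize(cv2.imread("pics/side_g.png")[100:220,260:420],(640,480)))
```

```text
to [ 0.4  1.2 96.4] [-0.1  0.1  0. ]
{'t': 21.4, 'joints': [0.247, 0.448, -0.131, 1.779, 0.07, 0.922, -1.484], 'eef_pos': [0.573, -0.134, 0.312], 'tool_rot': [1.0, 0.0, -0.001, -0.001], 'gripper_width': 0.22, 'finger_force': 39.949}
px [285.4 157.5] pos [0.625  0.1905] ang 78.4 LxW 0.072 0.036
px [235.4 139.4] pos [0.6899 0.3668] ang 21.4 LxW 0.06 0.016
```

View pics/g2.png

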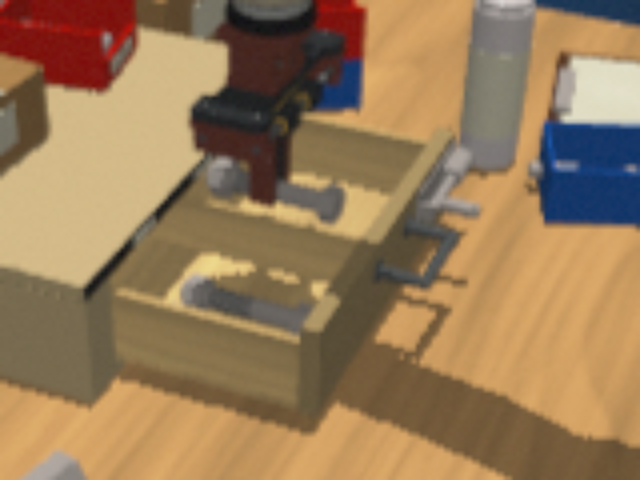

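>>> apply_moves([
  {"tx":0,"ty":-1,"tz":40,"wx":0,"wy":0,"wz":0,"fingers":-1},
  {"tx":0,"ty":-1,"tz":75,"wx":0,"wy":0,"wz":0,"fingers":-1},
  {"tx":0,"ty":-1,"tz":92,"wx":0,"wy":0,"wz":0,"fingers":-1},
  {"tx":0,"ty":-1,"tz":96,"wx":0,"wy":0,"wz":0,"fingers":-1},
  {"tx":0,"ty":-1,"tz":96,"wx":0,"wy":0,"wz":0,"fingers":-1},
  {"tx":0,"ty":-1,"tz":96,"wx":0,"wy":0,"wz":0,"fingers":-0.35},
  {"tx":0,"ty":-1,"tz":96,"wx":0,"wy":0,"wz":0,"fingers":-0.35},
  {"tx":0,"ty":-1,"tz":96,"wx":0,"wy":0,"wz":0,"fingers":-0.35},
  {"tx":0,"ty":-1,"tz":70,"wx":0,"wy":0,"wz":0,"fingers":-0.35},
  {"tx":0,"ty":-1,"tz":35,"wx":0,"wy":0,"wz":0,"fingers":-0.35},
  {"tx":0,"ty":-1,"tz":-5,"wx":0,"wy":0,"wz":0,"fingers":-0.35},
  {"tx":0,"ty":-1,"tz":-5,"wx":0,"wy":0,"wz":0,"fingers":0.3},
])

```text
t: 22.7
eef_pos: [0.5751, -0.1348, 0.325]
tool_rot: [1.0, -0.001, 0.005, 0.001]
contact_force: [0.8, 1.8, -0.3]
gripper_width: 0.383
finger_force: 0.0
```

Run:
```python
from h import *
snap("h");find(z=.018);to(.6247,.190,.25,78.5);st()
```

```text
px [285.4 157.4] pos [0.6249 0.19  ] ang 79.1 LxW 0.072 0.036
px [235.5 139.5] pos [0.6889 0.3659] ang 21.4 LxW 0.059 0.016
to [  50.6 -324.6   70.3] [  0.2  -0.1 -78.6]
{'t': 22.8, 'joints': [0.247, 0.439, -0.132, 1.772, 0.07, 0.932, -1.485], 'eef_pos': [0.574, -0.135, 0.32], 'tool_rot': [1.0, -0.0, 0.002, 0.0], 'gripper_width': 0.465, 'finger_force': 0.0}
```

>>> apply_moves([
  {"tx":50,"ty":-325,"tz":15,"wx":0,"wy":0,"wz":-79,"fingers":0.5},
  {"tx":50,"ty":-325,"tz":15,"wx":0,"wy":0,"wz":-79,"fingers":0.5},
  {"tx":50,"ty":-325,"tz":15,"wx":0,"wy":0,"wz":-79,"fingers":0.5},
  {"tx":50,"ty":-325,"tz":15,"wx":0,"wy":0,"wz":-79,"fingers":0.5},
  {"tx":50,"ty":-325,"tz":15,"wx":0,"wy":0,"wz":-79,"fingers":0.5},
  {"tx":50,"ty":-325,"tz":15,"wx":0,"wy":0,"wz":-79,"fingers":0.5},
  {"tx":50,"ty":-325,"tz":15,"wx":0,"wy":0,"wz":-79,"fingers":0.5},
  {"tx":50,"ty":-325,"tz":15,"wx":0,"wy":0,"wz":-79,"fingers":0.5},
  {"tx":50,"ty":-325,"tz":15,"wx":0,"wy":0,"wz":-79,"fingers":0.5},
  {"tx":50,"ty":-325,"tz":30,"wx":0,"wy":0,"wz":-79,"fingers":0.5},
  {"tx":50,"ty":-325,"tz":55,"wx":0,"wy":0,"wz":-79,"fingers":0.5},
  {"tx":50,"ty":-325,"tz":65,"wx":0,"wy":0,"wz":-79,"fingers":0.5},
  {"tx":50,"ty":-325,"tz":65,"wx":0,"wy":0,"wz":-79,"fingers":0.5},
])

```text
t: 24.1
eef_pos: [0.6226, 0.1899, 0.2507]
tool_rot: [0.773, 0.635, -0.002, -0.001]
contact_force: [-0.2, 0.2, 0.7]
gripper_width: 0.747
finger_force: 0.0
```

Run:
```python
from h import *
to(.6249,.190,.186,79);st()
```

```text
to [ 0.7  2.5 64.7] [-0.2  0.1 -0.2]
{'t': 24.1, 'joints': [-0.052, 0.66, -0.468, 1.642, 0.352, 0.929, -0.845], 'eef_pos': [0.623, 0.19, 0.251], 'tool_rot': [0.773, 0.635, -0.002, -0.001], 'gripper_width': 0.747, 'finger_force': 0.0}
```

>>> apply_moves([
  {"tx":0,"ty":2,"tz":30,"wx":0,"wy":0,"wz":0,"fingers":0.5},
  {"tx":0,"ty":2,"tz":55,"wx":0,"wy":0,"wz":0,"fingers":0.5},
  {"tx":0,"ty":2,"tz":65,"wx":0,"wy":0,"wz":0,"fingers":0.5},
  {"tx":0,"ty":2,"tz":65,"wx":0,"wy":0,"wz":0,"fingers":-1},
  {"tx":0,"ty":2,"tz":65,"wx":0,"wy":0,"wz":0,"fingers":-1},
  {"tx":0,"ty":2,"tz":65,"wx":0,"wy":0,"wz":0,"fingers":-1},
  {"tx":0,"ty":2,"tz":65,"wx":0,"wy":0,"wz":0,"fingers":-1},
  {"tx":0,"ty":2,"tz":45,"wx":0,"wy":0,"wz":0,"fingers":-1},
  {"tx":0,"ty":2,"tz":10,"wx":0,"wy":0,"wz":0,"fingers":-1},
  {"tx":0,"ty":2,"tz":-30,"wx":0,"wy":0,"wz":0,"fingers":-1},
  {"tx":0,"ty":2,"tz":-65,"wx":0,"wy":0,"wz":0,"fingers":-1},
  {"tx":0,"ty":2,"tz":-65,"wx":0,"wy":0,"wz":0,"fingers":-1},
  {"tx":0,"ty":2,"tz":-65,"wx":0,"wy":0,"wz":0,"fingers":-1},
])

```text
t: 25.4
eef_pos: [0.6253, 0.19, 0.3191]
tool_rot: [0.772, 0.636, 0.0, 0.0]
contact_force: [-0.2, -0.9, -4.6]
gripper_width: 0.453
finger_force: 40.0
```

Run:
```python
from h import *
to(.565,-.26,.312,0);st()
```

```text
to [-453.2   27.1    7.1] [ 0.1 -0.1 78.9]
{'t': 25.4, 'joints': [-0.033, 0.588, -0.496, 1.586, 0.311, 1.045, -0.808], 'eef_pos': [0.625, 0.19, 0.319], 'tool_rot': [0.772, 0.636, 0.0, 0.0], 'gripper_width': 0.453, 'finger_force': 39.973}
```

>>> apply_moves([
  {"tx":-453,"ty":27,"tz":2,"wx":0,"wy":0,"wz":79,"fingers":-1},
  {"tx":-453,"ty":27,"tz":2,"wx":0,"wy":0,"wz":79,"fingers":-1},
  {"tx":-453,"ty":27,"tz":2,"wx":0,"wy":0,"wz":79,"fingers":-1},
  {"tx":-453,"ty":27,"tz":2,"wx":0,"wy":0,"wz":79,"fingers":-1},
  {"tx":-453,"ty":27,"tz":2,"wx":0,"wy":0,"wz":79,"fingers":-1},
  {"tx":-453,"ty":27,"tz":2,"wx":0,"wy":0,"wz":79,"fingers":-1},
  {"tx":-453,"ty":27,"tz":2,"wx":0,"wy":0,"wz":79,"fingers":-1},
  {"tx":-453,"ty":27,"tz":2,"wx":0,"wy":0,"wz":79,"fingers":-1},
  {"tx":-453,"ty":27,"tz":2,"wx":0,"wy":0,"wz":79,"fingers":-1},
  {"tx":-453,"ty":27,"tz":2,"wx":0,"wy":0,"wz":79,"fingers":-1},
  {"tx":-453,"ty":27,"tz":2,"wx":0,"wy":0,"wz":79,"fingers":-1},
  {"tx":-453,"ty":27,"tz":2,"wx":0,"wy":0,"wz":79,"fingers":-1},
  {"tx":-453,"ty":27,"tz":2,"wx":0,"wy":0,"wz":79,"fingers":-1},
])

```text
t: 26.7
eef_pos: [0.5656, -0.2574, 0.3158]
tool_rot: [1.0, 0.002, -0.001, -0.001]
contact_force: [-0.0, 0.7, -3.3]
gripper_width: 0.452
finger_force: 40.0
```

Run:
```python
from h import *
to(.565,-.26,.216,0);st();snap("i");find()
cv2.imwrite("pics/i2.png",cv2.resize(cv2.imread("pics/top_i.png")[120:200,320:460],(700,400)))
```

```text
to [-0.5  2.8 99.8] [-0.1  0.1  0.2]
{'t': 26.7, 'joints': [0.436, 0.494, -0.12, 1.692, 0.068, 0.961, -1.276], 'eef_pos': [0.566, -0.257, 0.316], 'tool_rot': [1.0, 0.002, -0.001, -0.001], 'gripper_width': 0.452, 'finger_force': 39.973}
px [235.5 139.6] pos [0.6892 0.3665] ang 21.4 LxW 0.06 0.016
```

View pics/i2.png

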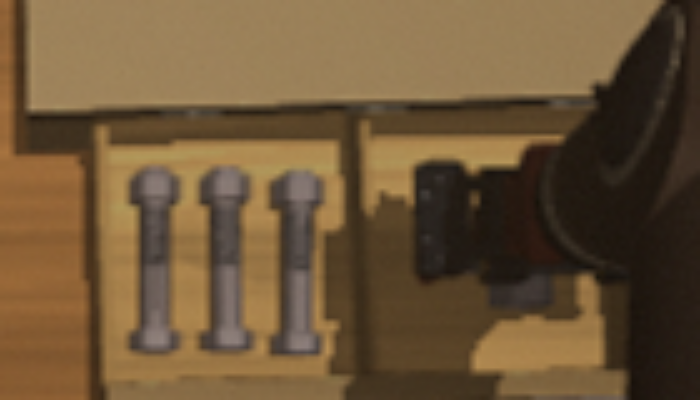

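All three bolts lie flat in the left compartment, at (155,260), (226,260) and (298,262) in the crop, and the coupling nut hangs over the right one. I lower and release it, then lift.

>>> apply_moves([
  {"tx":0,"ty":1,"tz":40,"wx":0,"wy":0,"wz":0,"fingers":-1},
  {"tx":0,"ty":1,"tz":75,"wx":0,"wy":0,"wz":0,"fingers":-1},
  {"tx":0,"ty":1,"tz":94,"wx":0,"wy":0,"wz":0,"fingers":-1},
  {"tx":0,"ty":1,"tz":98,"wx":0,"wy":0,"wz":0,"fingers":-1},
  {"tx":0,"ty":1,"tz":98,"wx":0,"wy":0,"wz":0,"fingers":-1},
  {"tx":0,"ty":1,"tz":98,"wx":0,"wy":0,"wz":0,"fingers":0.4},
  {"tx":0,"ty":1,"tz":98,"wx":0,"wy":0,"wz":0,"fingers":0.4},
  {"tx":0,"ty":1,"tz":98,"wx":0,"wy":0,"wz":0,"fingers":0.4},
  {"tx":0,"ty":1,"tz":70,"wx":0,"wy":0,"wz":0,"fingers":0.4},
  {"tx":0,"ty":1,"tz":35,"wx":0,"wy":0,"wz":0,"fingers":0.4},
  {"tx":0,"ty":1,"tz":-5,"wx":0,"wy":0,"wz":0,"fingers":0.4},
  {"tx":0,"ty":1,"tz":-5,"wx":0,"wy":0,"wz":0,"fingers":-1},
  {"tx":-100,"ty":1,"tz":-5,"wx":0,"wy":0,"wz":0,"fingers":-1},
  {"tx":-200,"ty":1,"tz":-5,"wx":0,"wy":0,"wz":0,"fingers":-1},
  {"tx":-200,"ty":1,"tz":-5,"wx":0,"wy":0,"wz":0,"fingers":-1},
  {"tx":-200,"ty":1,"tz":-5,"wx":0,"wy":0,"wz":0,"fingers":-1},
])

```text
t: 28.4
eef_pos: [0.3633, -0.2603, 0.3219]
tool_rot: [1.0, -0.0, 0.0, 0.0]
contact_force: [-0.2, -0.7, 0.4]
gripper_width: 0.286
finger_force: 0.0
```

Run:
```python
from h import *
snap("j");to(.375,-.172,.245,0);st();find()
cv2.imwrite("pics/j2.png",cv2.resize(cv2.imread("pics/top_j.png")[120:220,310:490],(792,440)))
```

```text
to [ 15.6 -88.7  76.4] [-0.   0.2 -0.3]
{'t': 28.5, 'joints': [0.618, 0.212, -0.114, 2.105, 0.035, 0.83, -1.093], 'eef_pos': [0.359, -0.261, 0.321], 'tool_rot': [1.0, -0.003, -0.002, -0.0], 'gripper_width': 0.192, 'finger_force': 0.0}
px [235.5 139.7] pos [0.689  0.3664] ang 21.4 LxW 0.058 0.016
```

View pics/j2.png

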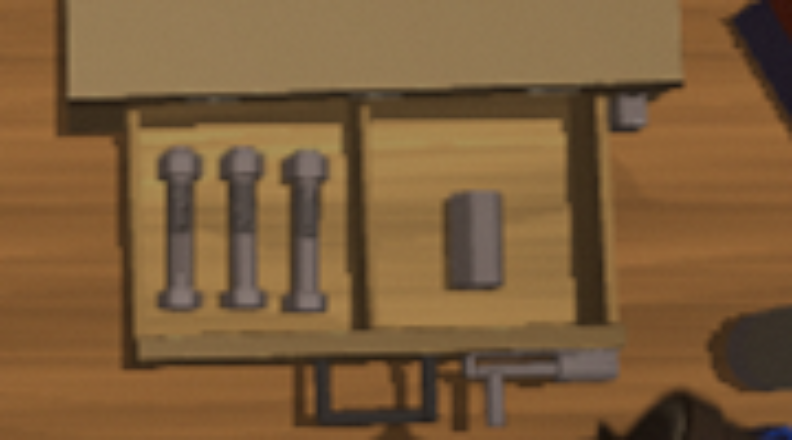

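All are in: three bolts on the left, the coupling nut on the right at (475,240), handle bar at (375,414), bolt knob at (495,400). No other fasteners are left on the bench. Now I push the drawer from in front of the handle, stopping short of home first.

>>> apply_moves([
  {"tx":10,"ty":-45,"tz":0,"wx":0,"wy":0,"wz":0,"fingers":-1},
  {"tx":10,"ty":-89,"tz":0,"wx":0,"wy":0,"wz":0,"fingers":-1},
  {"tx":10,"ty":-89,"tz":40,"wx":0,"wy":0,"wz":0,"fingers":-1},
  {"tx":10,"ty":-89,"tz":76,"wx":0,"wy":0,"wz":0,"fingers":-1},
  {"tx":10,"ty":-89,"tz":76,"wx":0,"wy":0,"wz":0,"fingers":-1},
  {"tx":30,"ty":-89,"tz":76,"wx":0,"wy":0,"wz":0,"fingers":-1},
  {"tx":40,"ty":-89,"tz":76,"wx":0,"wy":0,"wz":0,"fingers":-1},
  {"tx":50,"ty":-89,"tz":76,"wx":0,"wy":0,"wz":0,"fingers":-1},
  {"tx":65,"ty":-89,"tz":76,"wx":0,"wy":0,"wz":0,"fingers":-1},
  {"tx":80,"ty":-89,"tz":76,"wx":0,"wy":0,"wz":0,"fingers":-1},
  {"tx":95,"ty":-89,"tz":76,"wx":0,"wy":0,"wz":0,"fingers":-1},
  {"tx":110,"ty":-89,"tz":76,"wx":0,"wy":0,"wz":0,"fingers":-1},
  {"tx":125,"ty":-89,"tz":76,"wx":0,"wy":0,"wz":0,"fingers":-1},
  {"tx":140,"ty":-89,"tz":76,"wx":0,"wy":0,"wz":0,"fingers":-1},
  {"tx":155,"ty":-89,"tz":76,"wx":0,"wy":0,"wz":0,"fingers":-1},
  {"tx":170,"ty":-89,"tz":76,"wx":0,"wy":0,"wz":0,"fingers":-1},
  {"tx":185,"ty":-89,"tz":76,"wx":0,"wy":0,"wz":0,"fingers":-1},
  {"tx":200,"ty":-89,"tz":76,"wx":0,"wy":0,"wz":0,"fingers":-1},
  {"tx":210,"ty":-89,"tz":76,"wx":0,"wy":0,"wz":0,"fingers":-1},
  {"tx":215,"ty":-89,"tz":76,"wx":0,"wy":0,"wz":0,"fingers":-1},
])

```text
t: 30.5
eef_pos: [0.5809, -0.1713, 0.2465]
tool_rot: [1.0, -0.0, 0.0, -0.0]
contact_force: [-4.0, 2.3, 2.3]
gripper_width: 0.006
finger_force: 2.0
```

>>> apply_moves([
  {"tx":6,"ty":0,"tz":0,"wx":0,"wy":0,"wz":0,"fingers":-1},
  {"tx":12,"ty":0,"tz":0,"wx":0,"wy":0,"wz":0,"fingers":-1},
  {"tx":16,"ty":0,"tz":0,"wx":0,"wy":0,"wz":0,"fingers":-1},
  {"tx":18,"ty":0,"tz":0,"wx":0,"wy":0,"wz":0,"fingers":-1},
  {"tx":20,"ty":0,"tz":0,"wx":0,"wy":0,"wz":0,"fingers":-1},
  {"tx":21,"ty":0,"tz":0,"wx":0,"wy":0,"wz":0,"fingers":-1},
  {"tx":21,"ty":0,"tz":0,"wx":0,"wy":0,"wz":0,"fingers":-1},
])

```text
t: 31.2
eef_pos: [0.6002, -0.1719, 0.2458]
tool_rot: [1.0, -0.001, -0.002, 0.0]
contact_force: [-8.1, 2.3, 6.7]
gripper_width: 0.001
finger_force: 4.3
```

>>> apply_moves([
  {"tx":2,"ty":0,"tz":0,"wx":0,"wy":0,"wz":0,"fingers":-1},
  {"tx":4,"ty":0,"tz":0,"wx":0,"wy":0,"wz":0,"fingers":-1},
  {"tx":4,"ty":0,"tz":0,"wx":0,"wy":0,"wz":0,"fingers":-1},
  {"tx":4,"ty":0,"tz":0,"wx":0,"wy":0,"wz":0,"fingers":-1},
])

```text
t: 31.6
eef_pos: [0.6017, -0.1721, 0.2456]
tool_rot: [1.0, -0.001, -0.005, -0.0]
contact_force: [-21.4, 3.5, 16.1]
gripper_width: 0.004
finger_force: 10.6
```

>>> apply_moves([
  {"tx":-12,"ty":0,"tz":0,"wx":0,"wy":0,"wz":0,"fingers":-1},
  {"tx":-18,"ty":0,"tz":-20,"wx":0,"wy":0,"wz":0,"fingers":-1},
  {"tx":-18,"ty":0,"tz":-60,"wx":0,"wy":0,"wz":0,"fingers":-0.3},
  {"tx":14,"ty":30,"tz":-60,"wx":0,"wy":0,"wz":0,"fingers":-0.3},
  {"tx":14,"ty":75,"tz":-60,"wx":0,"wy":0,"wz":0,"fingers":-0.3},
  {"tx":14,"ty":88,"tz":-60,"wx":0,"wy":0,"wz":0,"fingers":-0.3},
  {"tx":14,"ty":88,"tz":-60,"wx":0,"wy":0,"wz":0,"fingers":-0.3},
  {"tx":14,"ty":88,"tz":-60,"wx":0,"wy":0,"wz":0,"fingers":-0.3},
])

```text
t: 32.4
eef_pos: [0.6193, -0.259, 0.3055]
tool_rot: [1.0, -0.0, 0.0, -0.0]
contact_force: [0.8, 0.6, 0.6]
gripper_width: 0.352
finger_force: 0.0
```

Run:
```python
from h import *
to(.620,-.261,.247,0);st();snap("k")
a=cv2.imread("pics/top_k.png")[110:180,310:470];b=cv2.imread("pics/side_k.png")[100:180,240:400]
cv2.imwrite("pics/k2.png",np.vstack([cv2.resize(a,(640,280)),cv2.resize(b,(640,320))]))
```

```text
to [ 0.7  2.  58.5] [-0.  -0.  -0.1]
{'t': 32.4, 'joints': [0.418, 0.583, -0.139, 1.567, 0.09, 0.997, -1.319], 'eef_pos': [0.619, -0.259, 0.305], 'tool_rot': [1.0, -0.0, 0.0, -0.0], 'gripper_width': 0.352, 'finger_force': 0.0}
```

View pics/k2.png

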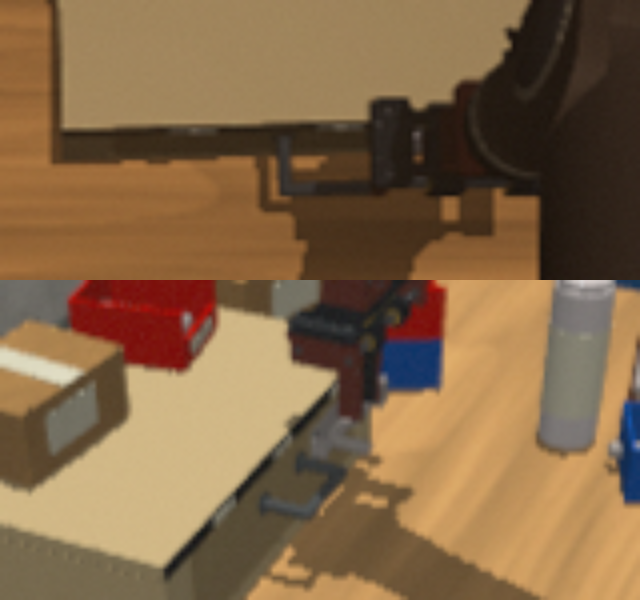

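The drawer is home, with the handle back by the front, and the fingers straddle above the knob. Now I lower, grip and shoot the bolt.

>>> apply_moves([
  {"tx":0,"ty":2,"tz":30,"wx":0,"wy":0,"wz":0,"fingers":-0.3},
  {"tx":0,"ty":2,"tz":58,"wx":0,"wy":0,"wz":0,"fingers":-0.3},
  {"tx":0,"ty":2,"tz":58,"wx":0,"wy":0,"wz":0,"fingers":-1},
  {"tx":0,"ty":2,"tz":58,"wx":0,"wy":0,"wz":0,"fingers":-1},
  {"tx":0,"ty":2,"tz":58,"wx":0,"wy":0,"wz":0,"fingers":-1},
  {"tx":0,"ty":12,"tz":58,"wx":0,"wy":0,"wz":0,"fingers":-1},
  {"tx":0,"ty":22,"tz":58,"wx":0,"wy":0,"wz":0,"fingers":-1},
  {"tx":0,"ty":32,"tz":58,"wx":0,"wy":0,"wz":0,"fingers":-1},
  {"tx":0,"ty":38,"tz":58,"wx":0,"wy":0,"wz":0,"fingers":-1},
  {"tx":0,"ty":40,"tz":58,"wx":0,"wy":0,"wz":0,"fingers":-1},
  {"tx":0,"ty":40,"tz":58,"wx":0,"wy":0,"wz":0,"fingers":-1},
], grip_force=20)

```text
t: 33.6
eef_pos: [0.6201, -0.2988, 0.2485]
tool_rot: [1.0, -0.0, 0.001, -0.001]
contact_force: [1.9, 5.8, 1.8]
gripper_width: 0.154
finger_force: 20.0
```

>>> apply_moves([
  {"tx":0,"ty":0,"tz":0,"wx":0,"wy":0,"wz":0,"fingers":-0.3},
  {"tx":0,"ty":0,"tz":0,"wx":0,"wy":0,"wz":0,"fingers":-0.3},
  {"tx":0,"ty":0,"tz":0,"wx":0,"wy":0,"wz":0,"fingers":-0.3},
  {"tx":0,"ty":0,"tz":-30,"wx":0,"wy":0,"wz":0,"fingers":-0.3},
  {"tx":0,"ty":0,"tz":-80,"wx":0,"wy":0,"wz":0,"fingers":-0.3},
  {"tx":-50,"ty":0,"tz":-110,"wx":0,"wy":0,"wz":0,"fingers":-0.3},
  {"tx":-100,"ty":0,"tz":-110,"wx":0,"wy":0,"wz":0,"fingers":-0.3},
  {"tx":-150,"ty":0,"tz":-110,"wx":0,"wy":0,"wz":0,"fingers":-0.3},
  {"tx":-200,"ty":0,"tz":-110,"wx":0,"wy":0,"wz":0,"fingers":-0.3},
  {"tx":-240,"ty":0,"tz":-110,"wx":0,"wy":0,"wz":0,"fingers":-0.3},
  {"tx":-240,"ty":0,"tz":-110,"wx":0,"wy":0,"wz":0,"fingers":-0.3},
  {"tx":-240,"ty":0,"tz":-110,"wx":0,"wy":0,"wz":0,"fingers":-0.3},
])

```text
t: 34.8
eef_pos: [0.3784, -0.3002, 0.3584]
tool_rot: [1.0, -0.002, 0.001, 0.001]
contact_force: [0.1, 0.0, 0.7]
gripper_width: 0.349
finger_force: 0.0
```

Run:
```python
from h import *
snap("z");st()
a=cv2.imread("pics/top_z.png")[120:170,310:470];b=cv2.imread("pics/side_z.png")[100:180,240:400]
cv2.imwrite("pics/z2.png",np.vstack([cv2.resize(a,(640,200),interpolation=2),cv2.resize(b,(640,320))]))
```

```text
{'t': 34.9, 'joints': [0.686, 0.229, -0.138, 1.978, 0.039, 0.936, -1.042], 'eef_pos': [0.38, -0.3, 0.358], 'tool_rot': [1.0, -0.0, 0.001, 0.0], 'gripper_width': 0.351, 'finger_force': 0.0}
```

View pics/z2.png

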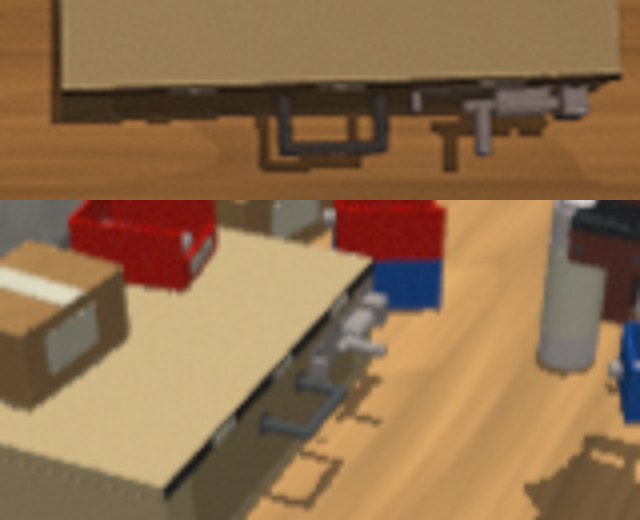

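The drawer is flush, with the bar at (333,148), and the knob at (484,130) is back at its original "shot" pixel. The arm is clear, so I hand in.

```bash
python3 -c "
from station import r
print(r.finish_job())"
```

```text
the job is handed in; nothing more can be done
None
```

The job is handed in (no verdict was returned): all four fasteners on the bench, three bolts left and one coupling nut right, lie flat in the drawer, which looks fully home with its barrel bolt fully shot in the last picture.

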